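Clear and seat a bayonet filter cell, then hold it home

ROBOT

A 7-joint arm with a two-finger parallel gripper is mounted at the origin on the work surface. World frame = base frame: x ahead of the robot, y to its left, z up, the work surface at z = 0. Lengths are in m, angles in rad, forces in N, time in s.
With the tool pointing down it reaches from about 0.4 to 0.85 m from the base axis. Payload 10.4 kg.
Tool frame: the origin (TCP) lies midway between the tips of the shut fingers; the grasp point (between the pads) lies 19 mm behind it (manip.grasp_offset is the distance from the TCP to the grasp point, in m); z points along the fingers, y is the line along which they close (so a half turn about z gives the same grasp; the last joint's range is limited). The gripper opens to 85 mm and grips with 20 to 120 N. Pads are 22 mm wide; open, the fingers measure 114 mm over their backs; the gripper's body (76 mm by 85 mm) begins 54 mm behind the grasp point. The pads swing forward as they close: fully open they stand 13 mm farther back than shut.
Start: joints at [1.135, 0.332, -0.065, 1.46, 0.022, 1.35, -0.088], TCP at [0.251, -0.573, 0.231] pointing down, gripper open.
Joint ranges: [-2.6, 2.6], [-0.5, 2.12], [-1.47, 1.34], [0.16, 2.42], [-1.27, 4.41], [0.06, 2.06], [-2.6, 2.6]. Speed limits (rad/s): [2.22, 2.22, 2.79, 2.79, 3.14, 3.14, 3.14].

INTERFACE

Orientations are given as a unit quaternion [x, y, z, w].
In Python, from workcell import manip, imaging, workorder gives the robot as it stands (manip), with the cameras (imaging) and the job (workorder).
- The arm moves only by the tool jog_arm, called as a command line: name --argument value ..., lists and objects as JSON in quotes. Schema: {"type":"object","properties":{"ticks":{"type":"array","items":{"type":"array","prefixItems":[{"type":"array","items":{"type":"number"},"minItems":3,"maxItems":3},{"type":"array","items":{"type":"number"},"minItems":3,"maxItems":3},{"type":"number"}],"minItems":3,"maxItems":3},"minItems":1,"maxItems":20},"clamp_n":{"type":"number"},"only":{"type":"string"},"quiet":{"type":"boolean"},"lines":{"type":"string"}},"required":["ticks"],"additionalProperties":false}. ticks is a list of rows, 1 to 20 of them, each written [[rx, ry, rz], [dx, dy, dz], opening]: a rotation vector rx, ry, rz in fractions of the full range, 1 being 4 rad, then dx, dy, dz in fractions of the full range, 1 being 0.6 m, then the opening from 0.0 (shut) to 1.0 (fully open); each row is the pose to reach, as a shift and turn from the pose commanded when the call began, along the tool's axes at that moment; what a row does not reach only later rows make up. A row lasts 1/8 s, in which the tool goes at most 0.0625 m and 0.188 rad, less where a joint would pass 70% of its speed; a pose out of reach is approached as far as the arm can. The fingers move at their own pace and stop on an object; clamp_n is the grip in N (left out, the last holds). Time passes only in rows, so rows that do not move let the fingers close. The tool returns the time, the measured TCP pose, the force, the opening and the grip force at its end. only (a regular expression) keeps the lines of the reply that match it, lines (a string "A,B") keeps lines A to B, and quiet returns only ok. Input that does not fit is refused with a message, and nothing moves.
- manip.get_obs(): the state, without advancing time (a new reading comes with each control period).
- imaging.camera(name): name is "side" or "top" or "wrist"; returns the picture (384x512x3 uint8, blue, green, red); there is no depth.
- imaging.calibration(name): a dict with "fx", "fy", "cx", "cy" (pixels), "world_from_camera" (4x4, takes a point from camera to world coordinates); the wrist camera has in their place "tool_from_camera" (4x4, takes a point from camera to tool coordinates, whose origin is the TCP and whose axes are the flange's). Camera axes: x right, y up, looking along -z (the intrinsics and any distortion apply to the point x, -y, -z); pixel columns grow to the right and rows downward; lengths in m; the calibration is good to about 2 mm. The wrist camera is an equidistant fisheye: a pixel r from the principal point sees the ray r / f radians off the axis. A picture is of the moment at which its call begins: read the wrist's pose just before it. calibration takes no time and is no camera call.
- workorder.hand_in(): hands the job in; it is judged then, once.
The state is a dict: "clock": time; "joint_pos": joint angles; "joint_velocities": joint speeds; "tau": joint torques, N m; "position": TCP position; "ee_rot": TCP orientation; "ft_force": force on the tool from outside, world axes, zero at the start; "torque": the same for the moment, N m; "grip_width": opening from 0.0 (shut) to 1.0 (fully open); "grasp_force": force on a finger pad.
Only numpy, scipy, OpenCV 4.12 (cv2) and the standard library are available. Lean on these libraries where they do the work, as an engineer would, in place of code of your own. Each camera call takes 0.05 s, during which the arm holds its last target. There are 200 camera calls.

TASK

A wooden turning blank is lying on top of the filter cell of the respirator blower unit: first lay the blank flat in the open tray and let go of it. Then turn the knurled filter cell on its port until its hidden keyways drop over the pins, and push it fully home against the springy seal. Finish while still holding it pushed home (do not let go, it springs back up), and leave the other things on the bench alone.

Things in the scene. Friction and masses are not known exactly. Their poses are not given: they have to be found in the camera images.
- blank: wooden turning blank, a plain dark wood bar 130 x 26 x 26 mm, about 65 g. It starts lying level across the top of the filter cell, with its middle over the cell. Origin: centre of its underside; x along its length, z up.
- blank_center (a point): centre of the wooden blank (13 mm above its underside); x along its length.
- filter: filter cell: upright aluminium cylinder, 58 mm diameter, 50 mm high, knurled side, grey disc on its closed flat top, 160 g, loose on the port. Origin: centre of its open underside; z up. Starts resting on the port's three pins, underside 14 mm above the seat. Three hidden straight keyways in its bore, 120 degrees apart, 10 mm wide for 5 mm pins (play 5 degrees each way).
- filter_top (a point): centre of the filter cell's top face, 50 mm above its underside. A clockwise turn (seen from above) of 20 to 80 degrees brings the keyways over the pins; how much is not marked and cannot be told from the x axes. Then the cell can go down 8 mm freely to the springy seal and 6 mm more, pushed, to the seat. No twist is needed after that.
- port_seat (a point): on the blower unit (grey, 190 x 150 mm, 55 mm high, fixed): point on the port's upright axis at the level of the seat, which the cell's underside meets when fully home; 60 mm above the bench, z up, 30 mm off the unit's centre towards its -x end. Seat rim 72 mm diameter. A spigot 34 mm in diameter, 36 mm high, with 3 radial pins rises from it; the cell has 2 mm play on it.
- seal (a joint): springy black ring seal on the seat, under the filter cell: 0 = free, standing 6 mm above the seat; 0.006 = pressed level with the seat, cell fully home. It pushes back with about 4 N at the start of its travel and 10 N when the cell is home.
- tray_in (a point): open white plastic tray fixed to the bench, 200 x 120 mm outside, 30 mm high, walls 4 mm; this point is the centre of its inner floor, about 4 mm above the bench; x along its long side, z up.
- jar: bystander: closed glue jar, 60 mm in diameter, 85 mm high. Origin: centre of its underside.
- resin_block: bystander: resin block, a 50 mm cube. Origin: centre of its underside.
- screwdriver: bystander: screwdriver lying on the bench. Origin: under its middle; x along its length.

How it is judged:
By the outcome, as a careful person would: the job done as asked, in the order asked, and still so for the second after the job is handed in, while the arm keeps its last pose, push and grip.
It also fails if it takes over 67 s, if anything falls off the work surface, if the arm or the gripper's body presses on something with over 40 N, if the wrist force passes 120 N, or if a joint passes its speed limit or range.

## Working session

There is one attempt and no reset: what is moved stays moved. The work goes in short steps, Python scripts to look and compute and a tool call to move; the robot and the scene stay as the last step left them, time stands still between calls to the robot, and variables do not carry over. Pictures are saved under pics/ and viewed, at most 10 in all, crops included, and the job is handed in when it is done.

```bash
ls; mkdir -p pics
```

Run:
```python
from workcell import manip, imaging, workorder
import cv2,numpy as np
o=manip.get_obs();print(o)
print(manip.grasp_offset)
for n in("side","top"):
    cv2.imwrite(f"pics/{n}0.png",cv2.resize(imaging.camera(n),(800,600),interpolation=cv2.INTER_CUBIC))
    print(n,imaging.calibration(n))
print(imaging.calibration("wrist"))
```

```text
pics
workcell.py
{'clock': 0.0, 'joint_pos': array([ 1.13540627,  0.33283899, -0.06465821,  1.46090377,  0.02159045,
        1.34987315, -0.08847245]), 'joint_velocities': array([-1.01400235e-03,  8.00395188e-04,  7.76602382e-06,  3.45293579e-04,
        3.85095678e-04, -1.09066879e-04, -1.20871502e-03]), 'tau': array([-1.95750495e-04, -6.25419259e+01,  4.92670492e-02, -3.91607237e+01,
        1.62912242e-02,  9.58540913e-03, -1.09939151e-04]), 'position': array([ 0.25056603, -0.57219427,  0.23055427]), 'ee_rot': array([ 9.78775204e-01,  2.04935741e-01, -1.67469616e-04, -6.42809537e-04]), 'ft_force': array([-0.34538621,  0.38226623, -0.70914555]), 'torque': array([-0.0100393 , -0.00076249, -0.00435896]), 'grasp_force': 0.0, 'grip_width': 1.0022704323273337}
0.0187
side {'fx': 441.7991655489184, 'fy': 441.7991655489184, 'cx': 252.74239735534985, 'cy': 204.60193213674438, 'world_from_camera': array([[-0.93637476,  0.21367974, -0.27846594,  0.27247462],
       [-0.35099795, -0.57377754,  0.73998633,  0.89087932],
       [-0.00165742,  0.7906455 ,  0.61227196,  0.87631684],
      
[... 196 characters left out ...]
.01048959,  0.99007869, -0.14012193,  0.44539957],
       [-0.99990329, -0.00910609,  0.01051108, -0.00328703],
       [ 0.00913083,  0.14021864,  0.99007846,  1.34490691],
       [ 0.        ,  0.        ,  0.        ,  1.        ]])}
{'fx': 297.3186396354542, 'fy': 297.3186396354542, 'cx': 254.81049285353808, 'cy': 190.77303689830944, 'tool_from_camera': array([[-8.55570835e-04,  9.45730796e-01,  3.24950042e-01,
         8.36594678e-02],
       [ 9.99998862e-01,  4.05233611e-04,  1.45354022e-03,
        -1.11756131e-03],
       [ 1.24297707e-03,  3.24950915e-01, -9.45730066e-01,
        -1.42369888e-01],
       [ 0.00000000e+00,  0.00000000e+00,  0.00000000e+00,
         1.00000000e+00]])}
```

View pics/top0.png

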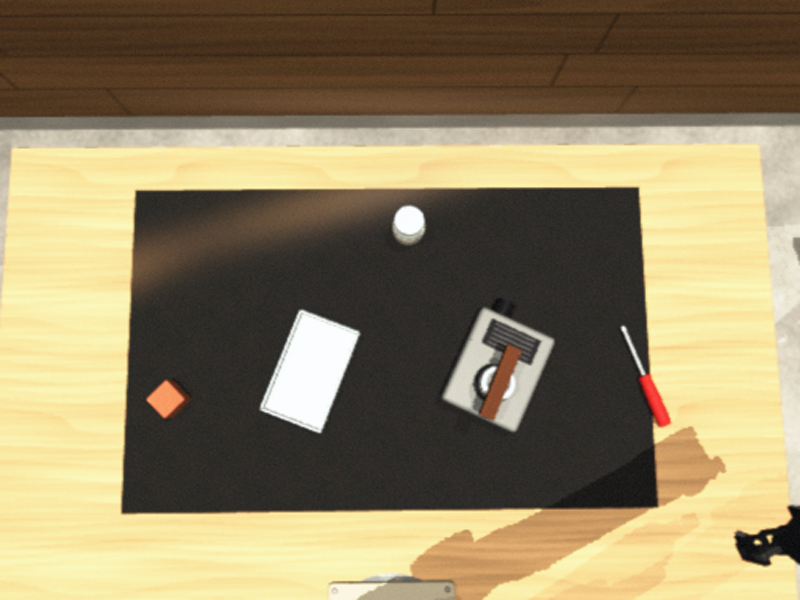

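View pics/side0.png

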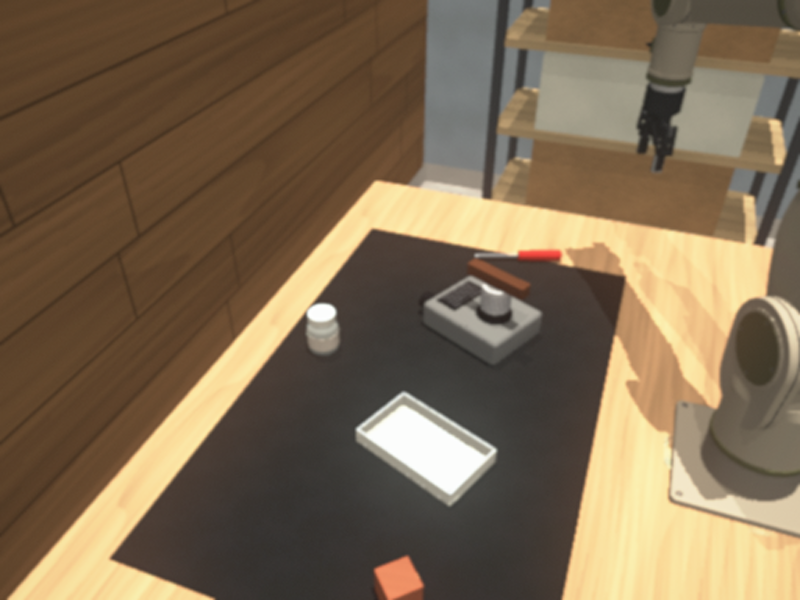

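The top view shows the blank from about (516,347) to (487,418), lying on the filter at about (495,382). The tray's corners are (301,310), (360,331), (321,432) and (261,410). The unit's corners are (486,308), (553,341), (515,432) and (442,398). The side view agrees, with the jar, block and screwdriver all well clear.

Create h.py:
```python
from workcell import manip, imaging, workorder
import numpy as np,cv2
from scipy.spatial.transform import Rotation as R
def ray(n,u,v):
    c=imaging.calibration(n);T=c["world_from_camera"]
    d=T[:3,:3]@np.array([(u-c["cx"])/c["fx"],-(v-c["cy"])/c["fy"],-1]);return T[:3,3],d
def onz(n,u,v,z):
    p,d=ray(n,u,v);return p+d*(z-p[2])/d[2]
def wray(px,pos,q):
    c=imaging.calibration("wrist");T=c["tool_from_camera"]
    x,y=px[0]-c["cx"],px[1]-c["cy"];r=np.hypot(x,y);t=r/c["fx"]
    d=np.array([np.sin(t)*x/r,-np.sin(t)*y/r,-np.cos(t)]);W=R.from_quat(q).as_matrix()
    return pos+W@T[:3,3],W@T[:3,:3]@d
def wonz(px,z,pos,q):
    p,d=wray(px,pos,q);return p+d*(z-p[2])/d[2]
def wproj(P,pos,q):
    c=imaging.calibration("wrist");T=c["tool_from_camera"]
    t=R.from_quat(q).as_matrix().T@(np.asarray(P)-pos);k=T[:3,:3].T@(t-T[:3,3])
    r=np.hypot(k[0],k[1]);a=np.arctan2(r,-k[2])*c["fx"]
    return c["cx"]+a*k[0]/r,c["cy"]-a*k[1]/r
def totool(P,yaw=None):
    "shift in tool axes from current pose to TCP P"
    o=manip.get_obs();W=R.from_quat(o["ee_rot"]).as_matrix();return W.T@(np.asarray(P)-o["position"])
```

Run:
```python
from h import *
s=1.5625
f=lambda l,z:[onz("top",(u+.5)/s-.5,(v+.5)/s-.5,z)[:2] for u,v in l]
np.set_printoptions(precision=4,suppress=True)
t=np.array(f([(301,310),(360,331),(321,432),(261,410)],.03));print("tray",t,t.mean(0))
u=np.array(f([(486,308),(553,341),(515,432),(442,398)],.055));print("unit",u,u.mean(0))
im=imaging.camera("top");h=cv2.cvtColor(im,cv2.COLOR_BGR2HSV)
sub=im[210:280,280:360].astype(int);m=((sub[...,2]-sub[...,0])>40).astype(np.uint8)
n,l,st,ce=cv2.connectedComponentsWithStats(m);k=1+st[1:,4].argmax();print(st[k],ce[k]+[280,210])
pts=np.argwhere(l==k)[:,::-1].astype(np.float32)+[280,210]
b=cv2.boxPoints(cv2.minAreaRect(pts.astype(np.float32)));print(b)
w=np.array([onz("top",*q,.15)[:2] for q in b]);print("blank",w,w.mean(0),np.linalg.norm(w[1]-w[0]),np.linalg.norm(w[2]-w[1]))
for a in (u,t,w):
    e=a[0]-a[3] if np.linalg.norm(a[0]-a[3])>np.linalg.norm(a[0]-a[1]) else a[0]-a[1]
    print(np.degrees(np.arctan2(e[1],e[0])))
print(R.from_quat(manip.get_obs()["ee_rot"]).as_matrix())
```

```text
tray [[0.6156 0.1676]
 [0.5747 0.0561]
 [0.388  0.1286]
 [0.4294 0.24  ]] [0.5019 0.1481]
unit [[ 0.613  -0.1797]
 [ 0.5502 -0.3021]
 [ 0.3853 -0.2261]
 [ 0.4478 -0.0945]] [ 0.4991 -0.2006]
[ 27  11  27  48 493] [320.0183 244.3083]
[[306.3448 265.1379]
 [324.4828 219.7931]
 [333.9655 223.5862]
 [315.8276 268.931 ]]
blank [[ 0.4193 -0.1497]
 [ 0.5386 -0.2015]
 [ 0.5282 -0.2265]
 [ 0.4092 -0.1744]] [ 0.4738 -0.188 ] 0.13003534510807768 0.027136827671020294
-27.284762440473603
-21.237089358093094
156.53017320712232
[[ 0.916   0.4012 -0.0005]
 [ 0.4012 -0.916   0.0009]
 [-0.     -0.001  -1.    ]]
```

The rows are not in the units I measure in: shifts go in shares of 0.6 m and turns go in shares of 4 rad. I convert before sending: 0.359 m / 0.6 = 0.5983, -0.262 m / 0.6 = -0.4367, 0.822 rad / 4 = 0.2055.

jog_arm --ticks '[[[0, 0, 0.2055], [0.5983, -0.4367, 0], 1], [[0, 0, 0.2055], [0.5983, -0.4367, 0], 1], [[0, 0, 0.2055], [0.5983, -0.4367, 0], 1], [[0, 0, 0.2055], [0.5983, -0.4367, 0], 1], [[0, 0, 0.2055], [0.5983, -0.4367, 0], 1], [[0, 0, 0.2055], [0.5983, -0.4367, 0], 1], [[0, 0, 0.2055], [0.5983, -0.4367, 0], 1], [[0, 0, 0.2055], [0.5983, -0.4367, 0], 1], [[0, 0, 0.2055], [0.5983, -0.4367, 0], 1], [[0, 0, 0.2055], [0.5983, -0.4367, 0], 1], [[0, 0, 0.2055], [0.5983, -0.4367, 0], 1]]'

```text
clock: 1.52
position: [0.4738, -0.1899, 0.2312]
ee_rot: [0.979, -0.204, -0.0, 0.0]
ft_force: [-0.4, 0.1, 0.1]
grip_width: 0.998
grasp_force: 0.0
```

Run:
```python
from h import *
o=manip.get_obs();im=imaging.camera("wrist");print(o["position"],o["ee_rot"],o["joint_pos"])
for P in [(.474,-.188,.15),(.4742+.0596,-.188-.026,.15),(.472,-.1875,.124)]:
    q=wproj(P,o["position"],o["ee_rot"]);print(q);cv2.circle(im,tuple(int(round(a)) for a in q),2,(0,255,0),-1)
cv2.imwrite("pics/w1.png",im)
```

```text
[ 0.47382203 -0.18994096  0.23122626] [ 9.78896154e-01 -2.04358229e-01 -9.49377850e-05  1.58785231e-04] [ 0.59590556  0.09869057 -0.32318746  1.74484934  0.03279272  1.30343644
 -1.71689979]
(np.float64(253.61179546943035), np.float64(198.35055160273305))
(np.float64(253.31716416614447), np.float64(116.35742408988038))
(np.float64(254.1268022359032), np.float64(190.24379438758544))
```

View pics/w1.png

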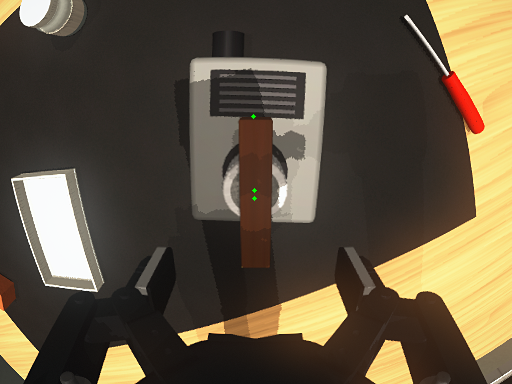

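The wrist view shows the blank from (256,118) to (255,267) across the filter, which is centred near (256,192). This agrees with the estimate to 1 mm.

Scaled: 0.104 m / 0.6 = 0.1733, 0.001 m / 0.6 = 0.0017.

jog_arm --ticks '[[[0, 0, 0], [0, 0.0017, 0.0833], 1], [[0, 0, 0], [0, 0.0017, 0.15], 1], [[0, 0, 0], [0, 0.0017, 0.1733], 1], [[0, 0, 0], [0, 0.0017, 0.1733], 1], [[0, 0, 0], [0, 0.0017, 0.1733], 0.2], [[0, 0, 0], [0, 0.0017, 0.1733], 0.2], [[0, 0, 0], [0, 0.0017, 0.1733], 0.2], [[0, 0, 0], [0, 0.0017, 0.1733], 0.2], [[0, 0, 0], [0, 0.0017, 0.1733], 0.1], [[0, 0, 0], [0, 0.0017, 0.1733], 0.1], [[0, 0, 0], [0, 0.0017, 0.1733], 0.1], [[0, 0, 0], [0, 0.0017, 0.1733], 0.1]]' --clamp_n 30

```text
clock: 3.08
position: [0.4744, -0.1897, 0.1278]
ee_rot: [0.979, -0.203, 0.0, 0.0]
ft_force: [-1.6, -1.1, 6.2]
grip_width: 0.299
grasp_force: 34.8
```

Scaled: -0.321 m / 0.6 = -0.535, -0.28 m / 0.6 = -0.4667, -0.04 rad / 4 = -0.01.

jog_arm --ticks '[[[0, 0, 0], [0, 0, -0.0333], 0.1], [[0, 0, 0], [0, 0, -0.1], 0.1], [[0, 0, 0], [0, 0, -0.1333], 0.1], [[0, 0, -0.01], [-0.0333, -0.1, -0.1333], 0.1], [[0, 0, -0.01], [-0.0667, -0.1917, -0.1333], 0.1], [[0, 0, -0.01], [-0.1, -0.2833, -0.1333], 0.1], [[0, 0, -0.01], [-0.1333, -0.375, -0.1333], 0.1], [[0, 0, -0.01], [-0.1667, -0.4667, -0.1333], 0.1], [[0, 0, -0.01], [-0.1817, -0.535, -0.1333], 0.1], [[0, 0, -0.01], [-0.1817, -0.535, -0.1333], 0.1], [[0, 0, -0.01], [-0.1817, -0.535, -0.1333], 0.1]]'

```text
clock: 4.45
position: [0.5016, 0.148, 0.2068]
ee_rot: [0.983, -0.184, -0.0, 0.0]
ft_force: [-0.2, 0.1, -1.2]
grip_width: 0.299
grasp_force: 34.1
```

Run:
```python
from h import *
o=manip.get_obs();im=imaging.camera("wrist");t=imaging.camera("top")
for P in [(.502,.148,.004),(.6156,.1676,.03),(.388,.1286,.03)]:
    q=wproj(P,o["position"],o["ee_rot"]);print(q);cv2.circle(im,tuple(int(round(a)) for a in q),2,(0,255,0),-1)
cv2.imwrite("pics/w2.png",im);cv2.imwrite("pics/t2.png",t)
```

```text
(np.float64(255.43437198023213), np.float64(161.7703357986175))
(np.float64(199.53432743755928), np.float64(78.10816369306569))
(np.float64(303.2756128641198), np.float64(245.44498936048055))
```

View pics/w2.png

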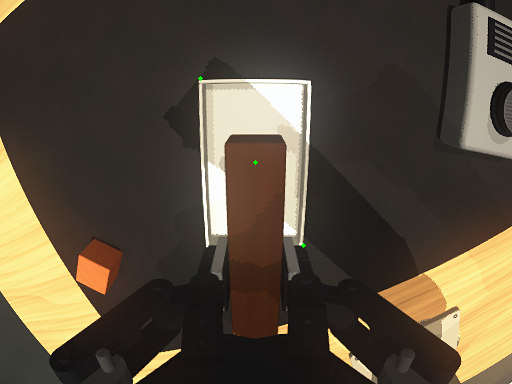

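The blank is held level and lined up over the tray, whose corners are at (200,80) and (304,246) as predicted. I'll lower it now.

Scaled: 0.198 m / 0.6 = 0.33, 0.197 m / 0.6 = 0.3283.

jog_arm --ticks '[[[0, 0, 0], [0, 0, 0.1], 0.1], [[0, 0, 0], [0, 0, 0.2], 0.1], [[0, 0, 0], [0, 0, 0.275], 0.1], [[0, 0, 0], [0, 0, 0.3083], 0.1], [[0, 0, 0], [0, 0, 0.3217], 0.1], [[0, 0, 0], [0, 0, 0.3283], 0.1], [[0, 0, 0], [0, 0, 0.33], 0.1], [[0, 0, 0], [0, 0, 0.33], 0.1]]'

```text
clock: 5.55
position: [0.5023, 0.1485, 0.01]
ee_rot: [0.983, -0.184, 0.001, -0.0]
ft_force: [-0.2, 0.7, -0.4]
grip_width: 0.296
grasp_force: 34.0
```

Scaled: 0.002 m / 0.6 = 0.0033, 0.001 m / 0.6 = 0.0017.

jog_arm --ticks '[[[0, 0, 0], [0, 0, 0.0017], 0.1], [[0, 0, 0], [0, 0, 0.0033], 0.1], [[0, 0, 0], [0, 0, 0.0033], 0.1]]'

```text
clock: 5.92
position: [0.5021, 0.1485, 0.0082]
ee_rot: [0.983, -0.184, 0.0, 0.0]
ft_force: [-3.8, -1.2, 10.1]
grip_width: 0.298
grasp_force: 35.4
```

jog_arm --ticks '[[[0, 0, 0], [0, 0, 0], 0.5], [[0, 0, 0], [0, 0, 0], 0.5], [[0, 0, 0], [0, 0, 0], 0.5], [[0, 0, 0], [0, 0, -0.0833], 0.5], [[0, 0, 0], [0, 0, -0.1667], 0.5], [[0, 0, 0], [0, 0, -0.2667], 0.6], [[0, 0, 0], [0, 0, -0.3333], 1], [[0, 0, 0], [0, 0, -0.3333], 1]]'

```text
clock: 6.92
position: [0.5034, 0.1491, 0.2105]
ee_rot: [0.983, -0.184, 0.003, -0.001]
ft_force: [-0.2, -0.1, -0.7]
grip_width: 0.989
grasp_force: 0.0
```

Run:
```python
from h import *
im=imaging.camera("wrist");t=imaging.camera("top")
cv2.imwrite("pics/w3.png",np.hstack([im[:, 100:420],cv2.resize(t[180:300,120:380],None,fx=1.7,fy=3.2)[:384]]))
print(manip.get_obs()["joint_pos"])
```

```text
[ 0.1899798   0.17495034 -0.62202782  1.73559796  0.1068933   1.26509884
 -2.39721738]
```

View pics/w3.png

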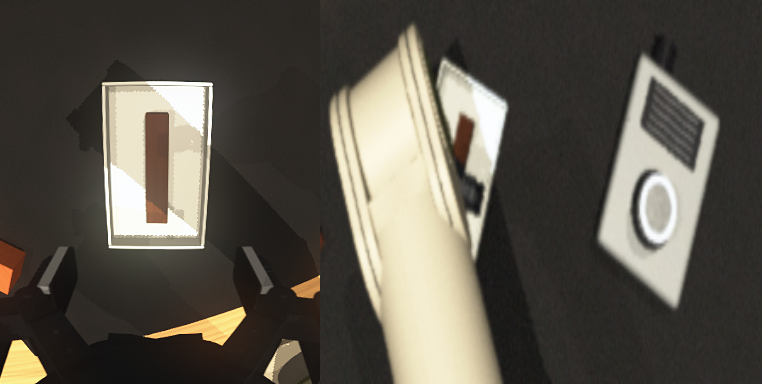

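The blank lies flat in the tray and is released. Next I'll locate the filter's top ring.

Run:
```python
from h import *
t=imaging.camera("top")[225:265,295:340].astype(int)
m=(t.min(2)>215).astype(np.uint8);n,l,st,ce=cv2.connectedComponentsWithStats(m);k=1+st[1:,4].argmax();print(st[k])
c=cv2.findContours((l==k).astype(np.uint8),cv2.RETR_EXTERNAL,cv2.CHAIN_APPROX_NONE)[0][0]
(x,y),r=cv2.minEnclosingCircle(c);e=cv2.fitEllipse(c);print(x+295,y+225,r,e)
P=onz("top",x+295,y+225,.124);Q=onz("top",e[0][0]+295,e[0][1]+225,.124);print(P,Q,r/447*1.22)
print(totool(P))
```

```text
[ 13  10  22  21 180]
318.75 244.5 10.854247093200684 ((23.76580238342285, 19.718128204345703), (20.325620651245117, 20.999832153320312), 82.15966033935547)
[ 0.47366541 -0.18802941  0.124     ] [ 0.47307707 -0.1880544   0.124     ] 0.029624567010525352
[0.0956774  0.3234434  0.08239663]
```

Scaled: 0.323 m / 0.6 = 0.5383, 0.096 m / 0.6 = 0.16, -1.9 rad / 4 = -0.475.

jog_arm --ticks '[[[0, 0, -0.475], [0.16, 0.5383, 0], 1], [[0, 0, -0.475], [0.16, 0.5383, 0], 1], [[0, 0, -0.475], [0.16, 0.5383, 0], 1], [[0, 0, -0.475], [0.16, 0.5383, 0], 1], [[0, 0, -0.475], [0.16, 0.5383, 0], 1], [[0, 0, -0.475], [0.16, 0.5383, 0], 1], [[0, 0, -0.475], [0.16, 0.5383, 0], 1], [[0, 0, -0.475], [0.16, 0.5383, 0], 1], [[0, 0, -0.475], [0.16, 0.5383, 0], 1], [[0, 0, -0.475], [0.16, 0.5383, 0], 1], [[0, 0, -0.475], [0.16, 0.5383, 0], 1], [[0, 0, -0.475], [0.16, 0.5383, 0], 1], [[0, 0, -0.475], [0.16, 0.5383, 0], 1]]'

```text
clock: 8.7
position: [0.4744, -0.1873, 0.2065]
ee_rot: [0.723, 0.691, -0.0, -0.001]
ft_force: [-0.2, 0.3, 0.8]
grip_width: 1.0
grasp_force: 0.0
```

Run:
```python
from h import *
o=manip.get_obs();im=imaging.camera("wrist");print(o["joint_pos"],totool([.4734,-.188,.089]))
q=wproj((.4734,-.188,.124),o["position"],o["ee_rot"]);print(q);cv2.circle(im,tuple(int(round(a)) for a in q),2,(0,255,0),-1)
cv2.imwrite("pics/w4.png",im)
```

```text
[ 0.71000995  0.12631375 -0.45410056  1.77373553  0.05784872  1.25605836
  0.19692487] [-0.00073371 -0.00101452  0.11774836]
(np.float64(254.71899691882726), np.float64(200.75285406491864))
```

View pics/w4.png

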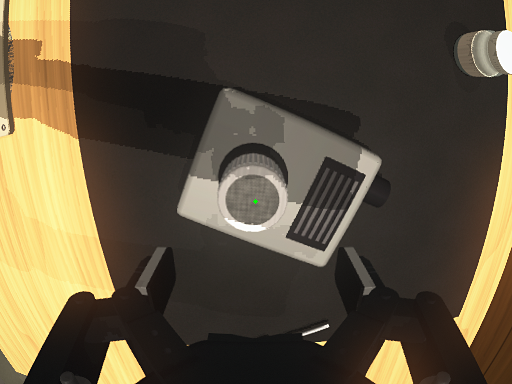

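The filter top is centred near (253,198), about 1 mm from the prediction. I'll descend and grip.

Scaled: 0.117 m / 0.6 = 0.195, 0.11 m / 0.6 = 0.1833.

jog_arm --ticks '[[[0, 0, 0], [0, -0.0033, 0.0833], 1], [[0, 0, 0], [0, -0.0033, 0.15], 1], [[0, 0, 0], [0, -0.0033, 0.1833], 1], [[0, 0, 0], [0, -0.0033, 0.195], 1], [[0, 0, 0], [0, -0.0033, 0.195], 1], [[0, 0, 0], [0, -0.0033, 0.195], 0.5], [[0, 0, 0], [0, -0.0033, 0.195], 0.5], [[0, 0, 0], [0, -0.0033, 0.195], 0.5], [[0, 0, 0], [0, -0.0033, 0.195], 0.5], [[0, 0, 0], [0, -0.0033, 0.195], 0.5]]' --clamp_n 50

```text
clock: 10.0
position: [0.474, -0.1876, 0.0916]
ee_rot: [0.721, 0.693, 0.001, 0.001]
ft_force: [0.9, 0.8, 7.0]
grip_width: 0.658
grasp_force: 52.6
```

Scaled: 0.002 m / 0.6 = 0.0033, 0.001 m / 0.6 = 0.0017, 0.25 rad / 4 = 0.0625.

jog_arm --ticks '[[[0, 0, 0.025], [0, 0, 0], 0.5], [[0, 0, 0.05], [0, 0, 0.0017], 0.5], [[0, 0, 0.0625], [0, 0, 0.0033], 0.5], [[0, 0, 0.0625], [0, 0, 0.0033], 0.5]]'

```text
clock: 10.5
position: [0.4743, -0.1885, 0.0912]
ee_rot: [0.802, 0.597, 0.001, 0.002]
ft_force: [-5.0, -0.4, 23.4]
grip_width: 0.658
grasp_force: 54.5
```

Scaled: -0.001 m / 0.6 = -0.0017, 0.12 rad / 4 = 0.03.

jog_arm --ticks '[[[0, 0, 0.015], [0, 0, -0.0017], 0.5], [[0, 0, 0.03], [0, 0, -0.0017], 0.5], [[0, 0, 0.03], [0, 0, -0.0017], 0.5]]'

```text
clock: 10.88
position: [0.474, -0.1886, 0.0913]
ee_rot: [0.837, 0.548, 0.001, 0.002]
ft_force: [-1.2, -1.5, 13.7]
grip_width: 0.663
grasp_force: 53.6
```

jog_arm --ticks '[[[0, 0, 0.015], [0, 0, 0], 0.5], [[0, 0, 0.03], [0, 0, 0], 0.5], [[0, 0, 0.03], [0, 0, 0], 0.5]]'

```text
clock: 11.25
position: [0.4739, -0.1885, 0.0913]
ee_rot: [0.868, 0.496, 0.001, 0.002]
ft_force: [-1.7, -1.0, 14.3]
grip_width: 0.659
grasp_force: 53.6
```

Scaled: 0.12 rad / 4 = 0.03.

jog_arm --ticks '[[[0, 0, 0.015], [0, 0, 0], 0.5], [[0, 0, 0.03], [0, 0, 0], 0.5], [[0, 0, 0.03], [0, 0, 0], 0.5]]'

```text
clock: 11.62
position: [0.474, -0.1885, 0.0913]
ee_rot: [0.896, 0.443, 0.001, 0.002]
ft_force: [-0.7, -1.4, 12.9]
grip_width: 0.658
grasp_force: 53.6
```

Scaled: 0.12 rad / 4 = 0.03.

jog_arm --ticks '[[[0, 0, 0.015], [0, 0, 0], 0.5], [[0, 0, 0.03], [0, 0, 0], 0.5], [[0, 0, 0.03], [0, 0, 0], 0.5]]'

```text
clock: 12.0
position: [0.4736, -0.1878, 0.0902]
ee_rot: [0.921, 0.39, 0.001, 0.001]
ft_force: [0.8, -0.3, 6.4]
grip_width: 0.657
grasp_force: 54.2
```

Scaled: 0.003 m / 0.6 = 0.005, 0.002 m / 0.6 = 0.0033, 0.03 rad / 4 = 0.0075.

jog_arm --ticks '[[[0, 0, 0.0075], [0, 0, 0.0017], 0.5], [[0, 0, 0.0075], [0, 0, 0.0033], 0.5], [[0, 0, 0.0075], [0, 0, 0.005], 0.5], [[0, 0, 0.0075], [0, 0, 0.005], 0.5]]'

```text
clock: 12.5
position: [0.4733, -0.188, 0.0877]
ee_rot: [0.927, 0.376, 0.0, 0.001]
ft_force: [-2.9, -1.1, 13.1]
grip_width: 0.656
grasp_force: 55.4
```

Scaled: 0.004 m / 0.6 = 0.0067, 0.002 m / 0.6 = 0.0033, 0.03 rad / 4 = 0.0075.

jog_arm --ticks '[[[0, 0, 0.0075], [0, 0, 0.0033], 0.5], [[0, 0, 0.0075], [0, 0, 0.005], 0.5], [[0, 0, 0.0075], [0, 0, 0.0067], 0.5], [[0, 0, 0.0075], [0, 0, 0.0067], 0.5]]' --clamp_n 80

```text
clock: 13.0
position: [0.4728, -0.1879, 0.0825]
ee_rot: [0.932, 0.362, 0.0, 0.0]
ft_force: [0.7, -3.4, 5.2]
grip_width: 0.65
grasp_force: 86.5
```

```bash
python3 -c "
from h import *;print(manip.get_obs()['torque'])"
```

```text
[-0.84398599 -0.06372587 -0.10175463]
```

Scaled: 0.006 m / 0.6 = 0.01, 0.004 m / 0.6 = 0.0067.

jog_arm --ticks '[[[0, 0, 0], [0, 0, 0.0033], 0.5], [[0, 0, 0], [0, 0, 0.0067], 0.5], [[0, 0, 0], [0, 0, 0.01], 0.5], [[0, 0, 0], [0, 0, 0.01], 0.5]]'

```text
clock: 13.5
position: [0.4729, -0.188, 0.078]
ee_rot: [0.932, 0.362, -0.0, 0.001]
ft_force: [-8.6, -1.1, 23.3]
grip_width: 0.654
grasp_force: 88.3
```

```bash
python3 -c "
from h import *;print(manip.get_obs()['torque'])"
```

```text
[-0.22522365  1.71675331 -0.05057877]
```

Scaled: 0.001 m / 0.6 = 0.0017, -0.0007 m / 0.6 = -0.0012.

jog_arm --ticks '[[[0, 0, 0], [-0.0012, -0.0012, 0.0008], 0.5], [[0, 0, 0], [-0.0012, -0.0012, 0.0017], 0.5], [[0, 0, 0], [-0.0012, -0.0012, 0.0017], 0.5], [[0, 0, 0], [-0.0012, -0.0012, 0.0017], 0.5]]'

```text
clock: 14.0
position: [0.4728, -0.188, 0.0779]
ee_rot: [0.932, 0.362, 0.001, 0.001]
ft_force: [-8.8, -0.9, 29.2]
grip_width: 0.649
grasp_force: 89.3
```

Run:
```python
from h import *
print(manip.get_obs()['torque'])
s=imaging.camera("side")
cv2.imwrite("pics/s5.png",cv2.resize(s[130:240,240:370],None,fx=5,fy=5,interpolation=cv2.INTER_CUBIC))
```

```text
[ 0.09202716  1.81733058 -0.13981461]
```

View pics/s5.png

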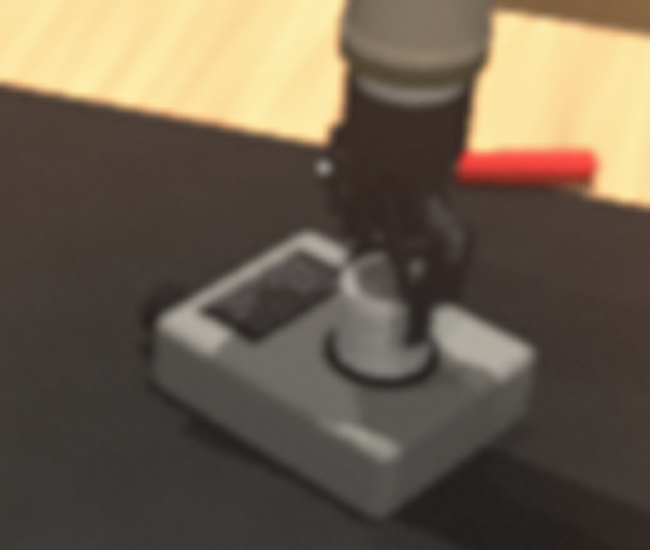

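The side view shows the cell down inside the black rim at (380,370), upright with no visible gap. The stop is hard: 1 mm more command gave 6 N more force and no travel. Side force remains, so I'll wiggle slightly to rule out wedging.

Scaled: -0.002 m / 0.6 = -0.0033, -0.02 rad / 4 = -0.005.

jog_arm --ticks '[[[0, 0, -0.005], [-0.0033, 0, 0], 0.5], [[0, 0, -0.005], [-0.0033, 0, 0], 0.5], [[0, 0, -0.005], [-0.0033, -0.0033, 0], 0.5], [[0, 0, -0.005], [-0.0033, -0.0033, 0], 0.5]]'

```text
clock: 14.55
position: [0.4728, -0.1881, 0.0781]
ee_rot: [0.928, 0.371, 0.003, 0.003]
ft_force: [8.1, -3.3, 15.6]
grip_width: 0.658
grasp_force: 87.9
```

jog_arm --ticks '[[[0, 0, 0], [0, 0, 0], 0.5], [[0, 0, 0], [0.0017, 0.0017, 0], 0.5], [[0, 0, 0], [0.0017, 0.0033, 0], 0.5], [[0, 0, 0], [0.0017, 0.0017, 0], 0.5]]'

```text
clock: 15.05
position: [0.4728, -0.1881, 0.078]
ee_rot: [0.928, 0.371, 0.002, 0.002]
ft_force: [2.4, -3.4, 19.4]
grip_width: 0.652
grasp_force: 88.4
```

Scaled: -0.006 m / 0.6 = -0.01, -0.003 m / 0.6 = -0.005.

jog_arm --ticks '[[[0, 0, 0], [0, 0, -0.005], 0.5], [[0, 0, 0], [0, 0, -0.01], 0.5], [[0, 0, 0], [0, 0, -0.01], 0.5]]'

```text
clock: 15.42
position: [0.4727, -0.188, 0.0823]
ee_rot: [0.928, 0.371, 0.002, 0.002]
ft_force: [7.3, -4.3, 3.7]
grip_width: 0.652
grasp_force: 88.6
```

jog_arm --ticks '[[[0, 0, 0], [0, 0, 0.0033], 0.5], [[0, 0, 0], [0, 0, 0.0067], 0.5], [[0, 0, 0], [0, 0, 0.0067], 0.5]]'

```text
clock: 15.8
position: [0.4728, -0.188, 0.0791]
ee_rot: [0.928, 0.371, 0.002, 0.002]
ft_force: [5.1, -3.7, 9.8]
grip_width: 0.652
grasp_force: 89.6
```

jog_arm --ticks '[[[0, 0, 0], [0, 0, 0.0017], 0.5], [[0, 0, 0], [0, 0, 0.0033], 0.5], [[0, 0, 0], [0, 0, 0.005], 0.5], [[0, 0, 0], [0, 0, 0.005], 0.5]]'

```text
clock: 16.3
position: [0.4729, -0.1881, 0.0779]
ee_rot: [0.929, 0.371, 0.002, 0.002]
ft_force: [-4.6, -1.2, 35.0]
grip_width: 0.652
grasp_force: 92.2
```

Scaled: -0.0015 m / 0.6 = -0.0025.

jog_arm --ticks '[[[0, 0, 0], [0, 0, -0.0025], 0.5], [[0, 0, 0], [0, 0, -0.0025], 0.5], [[0, 0, 0], [0, 0, -0.0025], 0.5], [[0, 0, 0], [0, 0, -0.0025], 0.5]]'

```text
clock: 16.8
position: [0.4729, -0.188, 0.0781]
ee_rot: [0.928, 0.371, 0.002, 0.002]
ft_force: [2.9, -2.8, 16.8]
grip_width: 0.649
grasp_force: 90.2
```

Run:
```python
from h import *
t=imaging.camera("top");s=imaging.camera("side")
cv2.imwrite("pics/f.png",np.hstack([cv2.resize(t[120:300,60:440],(460,384)),cv2.resize(s[240:340,210:330],(330,384))]))
```

```text
(no output)
```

View pics/f.png

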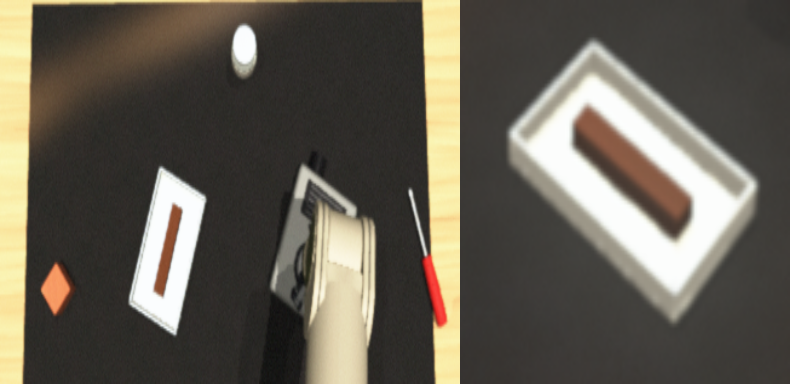

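The blank is flat in the tray at (168,250) and the bystanders haven't moved. I'll add slightly more push as margin and hand in.

Scaled: 0.001 m / 0.6 = 0.0017.

jog_arm --ticks '[[[0, 0, 0], [0, 0, 0.0017], 0.5], [[0, 0, 0], [0, 0, 0.0017], 0.5], [[0, 0, 0], [0, 0, 0.0017], 0.5]]'

```text
clock: 17.27
position: [0.4729, -0.1881, 0.078]
ee_rot: [0.929, 0.371, 0.002, 0.002]
ft_force: [-2.0, -1.4, 27.8]
grip_width: 0.645
grasp_force: 91.5
```

```bash
python3 -c "
from workcell import manip, imaging, workorder;print(workorder.hand_in())"
```

```text
the job is handed in; nothing more can be done
None
```

I laid the blank flat in the tray and let go of it, then turned the filter cell clockwise until it dropped over the pins (about 45°) and pushed it to a hard stop that I take to be the seat (about 13.4 mm measured, 14 mm nominal). I handed in at 17.3 s, still holding it down with about 28 N; the judge's result was not shown.

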